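Set out the neck support arm with its saddle

TASK

Get the guitar neck support ready: hang the loose U-shaped wooden saddle astride the support's cross bar and let go of it, then push the lock button on the housing fully down to release the telescoping arm. Pull the arm out by its upright tab until its pointer is level with the clip on the scale, and hold it there against its return spring: finish while still gripping the tab at that mark, with the saddle still hanging on the bar. Leave the other things on the bench where they are.

Things in the scene. Friction and masses are not known exactly. Their poses are not given: they have to be found in the camera images.
- neck_support: fixed guitar neck support: a dark steel base plate 315 long x 80 wide x 8 high (widened by a 26 mm scale strip on its +y side, in front of the housing), with an aluminium housing 120 x 60 x 80 high (x -150 to -30) from which the steel arm telescopes along its +x. Origin: on the bench under the plate, 100 ahead (+x) of the lock button's axis and 10 behind the home place of the cross bar and pointer; x is the direction of extension, z up
- boom_slide (a joint): extension of the telescoping arm, m: 0 fully in (locked there as long as the button is up), grows along the support's +x to 0.130 at most. Once released a spring pulls it back in with 3 to 5 N all the time, so it goes home if let go; the lock does not catch again
- lock_button (a joint): travel of the lock button, m: 0 up (arm locked), 0.008 fully down (arm free; it is free from 0.006 on). Needs about 3 N to move and stays down by itself
- button_top (a point): centre of the top face of the lock button, a steel plunger 22 in diameter that stands 20 above the top of the housing (14 above its collar), top at 100 above the bench when up, 92 when down; pushed straight down
- bar_mid (a point): middle of the cross bar on the arm: a level steel rod 12 in diameter, 108 long along the support's y, axis 118 above the bench, between two uprights 8 thick whose tops are 128 above the bench; below it the next part (the arm's beam) is at 61 and lower. x is the direction of extension. The bar moves with the arm
- tab_top (a point): centre of the top of the pull tab: an upright black flat tab at the outer end of the arm, 26 along the support's x, 14 thick along its y, 78 high from its foot on the arm (61 above the bench) to this point (139 above the bench), 68 beyond the cross bar along x; pinch it from above across its 14 mm. Axes as the support's
- pointer (a point): tip of the small pointer on the arm, just over the scale strip, level with the cross bar along x; moves with the arm
- clip_mark (a point): the mark to set: middle of the small steel clip, 10 along the scale, that sits fixed on the outer edge of the scale strip, 50 to 95 mm out from the pointer's home. Level means the pointer and this point have the same x in the support's frame (their y differs by a few mm). The scale has a line every 10 mm, longer every 50 mm. Axes as the support's
- saddle: loose wooden saddle, 0.1 kg or so, an upside-down U standing on the bench on its two legs: 32 along its x, 50 along its y, 42 high; roof 8 thick, legs 6 thick, so the slot under it is 20 wide (in x), 34 deep, open at both ends in y. Origin: centre of its underside. It hangs on the cross bar with the bar in the slot, its y along the bar, roof resting on the bar (origin then 28 under the bar's axis); grip it from above across its 32 mm
- marker: white and red pen lying on the bench, 135 long, 17 thick; leave alone
- bit_block: small wooden block with bits, 32 x 90 x 52; leave alone
- sand_block: wooden sanding block lying on the bench, 46 x 70 x 24; leave alone
Not all that is in view belongs to the job. What is shaped like the saddle but yellow is not meant.

How it is judged:
On the way, in this order (a step that is already met when the one before it is completed fails the run):
1. the saddle hangs over the cross bar, let go, with the arm still in and locked (z of saddle in the frame of bar_mid between -0.034 and -0.022 m and x of saddle in the frame of bar_mid between -0.015 and 0.015 m and contact force between saddle and neck_support above 0.2 N and contact force between the fingers and saddle below 0.1 N and value of joint boom_slide below 0.006 m), for 0.2 s.
2. the lock button is pushed down while the arm is in (value of joint lock_button above 0.006 m and value of joint boom_slide below 0.01 m), for 0.05 s.
At the end, for the whole second after the job is handed in: the gripper holds the pull tab (over 2 N), the arm stands still with its pointer within 5 mm of the middle of the clip along the scale, the lock button is down (over 6 mm), and the saddle hangs over the cross bar (bar in its slot, roof on the bar) with no finger on it (x of pointer in the frame of clip_mark between -0.005 and 0.005 m and value of joint lock_button above 0.006 m and contact force between the fingers and boom_slide_c5 above 2 N and velocity of joint boom_slide between -0.01 and 0.01 m/s and z of saddle in the frame of bar_mid between -0.034 and -0.022 m and x of saddle in the frame of bar_mid between -0.015 and 0.015 m and contact force between the fingers and saddle below 0.1 N); the arm keeps its last pose, push and grip.
It fails at once if a bystander (pen, bit block, sanding block) is moved by more than 20 mm (distance of any of marker, bit_block, sand_block from where it was at the start of the episode above 0.02 m).
It also fails if it takes over 58 s, if anything falls off the work surface, if the arm or the gripper's body presses on something with over 40 N, if the wrist force passes 120 N, or if a joint passes its speed limit or range.

ROBOT

A 7-joint arm with a two-finger parallel gripper is mounted at the origin on a cart in front of the work surface, level with it; the furniture and walls round the work are solid. World frame = base frame: x ahead of the robot, y to its left, z up, the work surface at z = 0. Lengths are in m, angles in rad, forces in N, time in s.
With the tool pointing down it reaches from about 0.35 to 0.9 m from the base axis. Payload 8.1 kg.
Tool frame: the origin (TCP) lies between the finger pads; the fingertips stand 11 mm ahead of it and the grasp point (between the pads) lies 8 mm behind it; z points along the fingers, y is the line along which they close (so a half turn about z gives the same grasp; the last joint's range is limited). The gripper opens to 92 mm and grips with 3 to 60 N. Pads are 19 mm wide; open, the fingers measure 130 mm over their backs; the gripper's body (75 mm by 190 mm) begins 47 mm behind the grasp point.
Start: joints at [-1.282, 0.434, 0.025, 1.573, -0.012, 1.134, -0.075], TCP at [0.239, 0.578, 0.238] pointing down, gripper open.
Joint ranges: [-2.62, 2.62], [-0.44, 2.09], [-1.27, 1.32], [0.08, 2.57], [-1.32, 4.46], [0.12, 2], [-2.74, 2.74]. Speed limits (rad/s): [2.22, 2.22, 3.01, 3.01, 3.14, 3.14, 3.14].

INTERFACE

Orientations are given as a rotation vector (axis times angle).
In Python, from cell import observe, get_image, camera_params, sign_off gives the robot as it stands.
- The arm moves only by the shell command python3 -m pendant 'ROWS' [FORCE]. ROWS is JSON, one flat list of numbers, 7 for each row, row after row: the shift along the tool's x, y, z in m, then the turn, a rotation vector about the tool's x, y, z in rad, then the finger opening in m, from 0 to 0.0918. In form: [dx, dy, dz, rx, ry, rz, jaw, dx, dy, dz, rx, ry, rz, jaw, ...]. A call has 1 to 10 rows; each row shifts and turns the commanded pose from where the row before left it, along the tool's axes as they then stand; what a row does not reach is not made up. A row lasts 1/8 s, in which the tool goes at most 62.5 mm and 10.7 degrees, less where a joint would pass 70% of its speed; a pose out of reach is approached as far as the arm can. A call is refused whole if a number of a shift passes 0.0625 or a number of a turn 0.188, either way. A call with a gripper value outside its range is refused whole. The fingers move at their own pace and stop on an object; FORCE is the grip in N (left out, the last holds). Time passes only in rows, so rows that do not move let the fingers close. It gives the time, the measured TCP pose, the force, the opening and the grip force at its end, in the units of the state.
- observe(): the state, without advancing time (a new reading comes with each control period).
- get_image(name): name is "scene" or "top" or "wrist"; returns the picture (420x560x3 uint8, red, green, blue); there is no depth.
- camera_params(name): a dict with "intrinsics" (3x3 intrinsics, pixels), "dist" ([k1, k2, p1, p2, k3] as OpenCV has them; the pictures are not rectified), "eye" and "rotation" of the camera in the world; the wrist camera has in their place "T_tool_cam" (4x4, takes a point from camera to tool coordinates, whose origin is the TCP and whose axes are the flange's). Camera axes: x right, y down, z forward; pixel columns grow to the right and rows downward; lengths in m; the calibration is good to about 2 mm. A picture is of the moment at which its call begins: read the wrist's pose just before it. camera_params takes no time and is no camera call.
- sign_off(): hands the job in; it is judged then, once.
The state is a dict: "clock": time; "joints": joint angles; "dq": joint speeds; "joint_efforts": joint torques, N m; "position": TCP position; "ee_rot": TCP orientation; "force": force on the tool from outside, world axes, zero at the start; "ft_torque": the same for the moment, N m; "width": opening from 0.0 (shut) to 1.0 (fully open); "gripper_force": force on a finger pad.
Only numpy, scipy, OpenCV 4.12 (cv2) and the standard library are available. Lean on these libraries where they do the work, as an engineer would, in place of code of your own. Each camera call takes 0.05 s, during which the arm holds its last target. There are 200 camera calls.

## Working session

There is one attempt and no reset: what is moved stays moved. The work goes in short steps, Python scripts to look and compute and a shell command to move; the robot and the scene stay as the last step left them, time stands still between calls to the robot, and variables do not carry over. Pictures are saved under pics/ and viewed, at most 10 in all, crops included, and the job is handed in when it is done.

```bash
ls; mkdir -p pics; python3 - <<'E'
from cell import *
import cv2,numpy as np
s=observe();print({k:np.round(v,3) for k,v in s.items()})
for n in ("scene","top"):
    cv2.imwrite(f"pics/{n}0.png",get_image(n)[:,:,::-1]); p=camera_params(n);print(n,p)
print(camera_params("wrist"))
E
```

```text
pics
{'clock': np.float64(0.0), 'joints': array([-1.282,  0.435,  0.025,  1.574, -0.012,  1.134, -0.075]), 'dq': array([-0.001, -0.001,  0.   , -0.   ,  0.001,  0.001, -0.   ]), 'joint_efforts': array([ 0.0000e+00, -6.6787e+01,  9.8500e-01, -3.1445e+01, -6.1000e-02,
        4.3000e-02,  0.0000e+00]), 'position': array([0.239, 0.577, 0.237]), 'ee_rot': array([-6.120e-01, -3.081e+00,  2.000e-03]), 'force': array([-0.167, -0.249,  1.485]), 'ft_torque': array([-0.004,  0.013, -0.014]), 'gripper_force': np.float64(0.0), 'width': np.float64(0.999)}
scene {'intrinsics': array([[500.22559675,   0.        , 281.24840766],
       [  0.        , 500.22559675, 205.88616755],
       [  0.        ,   0.        ,   1.        ]]), 'dist': array([-0.08562704,  0.        ,  0.        ,  0.        ,  0.        ]), 'eye': array([0.06046534, 0.1280649 , 0.83664816]), 'rotation': array([-1.19275743,  2.4096381 , -0.91448362])}
top {'intrinsics': array([[394.75772113,   0.        , 281.7560316 ],
       [  0.        , 394.75772113, 207.59951652],
       [  0.        ,   0.        ,   1.        ]]), 'dist': array([-0.09259737,  0.        ,  0.        ,  0.        ,  0.        ]), 'eye': array([ 0.43552173, -0.23180432,  0.97282324]), 'rotation': array([-2.17655201,  2.13371096, -0.19556449])}
{'intrinsics': array([[343.41310702,   0.        , 280.91842192],
       [  0.        , 343.41310702, 209.06610425],
       [  0.        ,   0.        ,   1.        ]]), 'dist': array([-0.03362797,  0.        ,  0.        ,  0.        ,  0.        ]), 'T_tool_cam': array([[ 2.26822298e-04, -9.53368530e-01, -3.01808541e-01,
         8.10050779e-02],
       [ 9.99999957e-01,  2.72783707e-04, -1.10139737e-04,
        -7.34384296e-05],
       [ 1.87332211e-04, -3.01808503e-01,  9.53368550e-01,
        -1.46457389e-01],
       [ 0.00000000e+00,  0.00000000e+00,  0.00000000e+00,
         1.00000000e+00]])}
```

View pics/scene0.png

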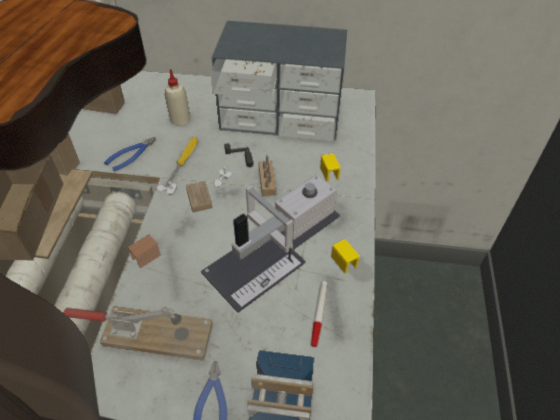

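View pics/top0.png

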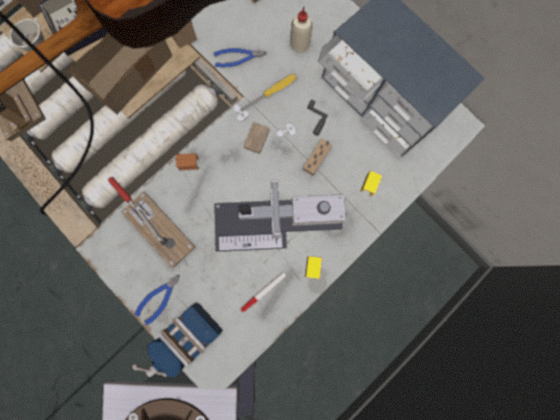

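Candidates for the saddle:
- The red-brown piece at scene (145,250) / top (187,161).
- The two yellow U's at top (372,183) and (314,267), which are decoys.
- The tan block at top (256,137), which looks like the sanding block.

I choose the red-brown piece and will check it in a crop.

```bash
cat > h.py <<'E'
import numpy as np,cv2
from cell import *
from scipy.spatial.transform import Rotation as R
def pose(n,s=None):
    p=camera_params(n)
    if n!="wrist": return p["intrinsics"],p["dist"],R.from_rotvec(p["rotation"]).as_matrix(),np.array(p["eye"])
    s=s or observe(); T=p["T_tool_cam"]; Rt=R.from_rotvec(s["ee_rot"]).as_matrix()
    return p["intrinsics"],p["dist"],Rt@T[:3,:3],np.array(s["position"])+Rt@T[:3,3]
def ray(c,px):
    K,d,Rm,e=c; q=cv2.undistortPoints(np.array([[px]],float),K,d)[0,0]
    v=Rm@np.array([q[0],q[1],1]); return e,v/np.linalg.norm(v)
def onplane(c,px,z):
    e,v=ray(c,px); return e+v*(z-e[2])/v[2]
def two(r1,r2):
    A=np.stack([r1[1],-r2[1]],1); t=np.linalg.lstsq(A,r2[0]-r1[0],rcond=None)[0]
    a=r1[0]+t[0]*r1[1]; b=r2[0]+t[1]*r2[1]; return (a+b)/2,np.linalg.norm(a-b)
def proj(c,P):
    K,d,Rm,e=c; return cv2.projectPoints(np.atleast_2d(P).astype(float),cv2.Rodrigues(Rm.T)[0],-Rm.T@e,K,d)[0][:,0]
E
python3 - <<'E'
from h import *
t=cv2.imread("pics/top0.png");s=cv2.imread("pics/scene0.png")
a=cv2.resize(t[145:260,165:365],(800,460),interpolation=cv2.INTER_CUBIC)
cv2.imwrite("pics/c1.png",a)
b=cv2.resize(s[170:310,115:355],(800,467),interpolation=cv2.INTER_CUBIC)
cv2.imwrite("pics/c2.png",b)
hsv=cv2.cvtColor(t,cv2.COLOR_BGR2HSV)
m=((hsv[...,0]<14)&(hsv[...,1]>90)&(hsv[...,2]>60)).astype(np.uint8)
m[:140]=0;m[185:]=0;m[:,:165]=0;m[:,215:]=0
c=max(cv2.findContours(m,0,1)[0],key=cv2.contourArea);print(cv2.minAreaRect(c))
T=pose("top")
for p in cv2.boxPoints(cv2.minAreaRect(c)): print(p,onplane(T,p,.042).round(4))
E
```

```text
((186.5, 161.5), (15.0, 21.0), 90.0)
[176. 154.] [0.7052 0.0029 0.042 ]
[197. 154.] [ 0.7063 -0.0485  0.042 ]
[197. 169.] [ 0.6687 -0.0506  0.042 ]
[176. 169.] [6.676e-01 5.000e-04 4.200e-02]
```

View pics/c1.png

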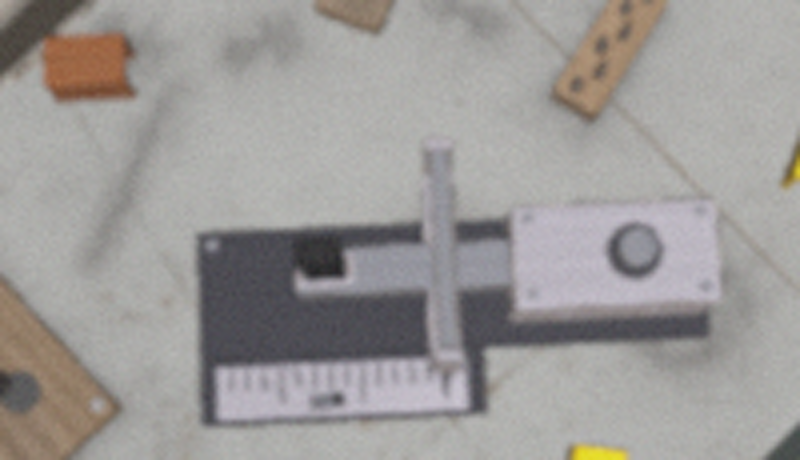

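View pics/c2.png

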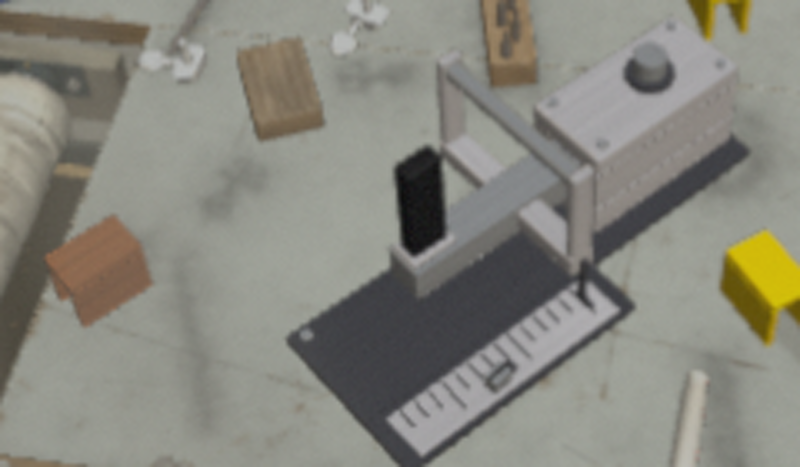

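The crop confirms it: the red-brown piece is a U with an open slot, roof at c1 (45..130, 36..98). Its slot runs along the support's x. Other c1 positions are button (636,250), tab top (320,258), bar (440,145)-(447,360), clip (327,400) and pointer (447,390).

```bash
python3 - <<'E'
from h import *
T=pose("top");S=pose("scene")
A=lambda u,v:(165+(u-1.5)/4,145+(v-1.5)/4)
B=lambda u,v:(115+(u-1)/3.333,170+(v-1)/3.333)
def f(n,a,b,z):
    p=onplane(T,A(*a),z);print(n,"top",p.round(4),end=" ")
    if b: print("scene",onplane(S,B(*b),z).round(4),"tri",[np.round(x,4) for x in two(ray(T,A(*a)),ray(S,B(*b)))],end="")
    print()
f("button",(636,250),(650,57),.1)
f("tab",(320,256),(418,160),.139)
f("upA",(438,147),(450,60),.128)
f("upB",(447,356),(580,178),.128)
f("clip",(327,400),(501,376),.01)
f("ptr",(447,393),(590,303),.01)
for x in [(210,232),(205,424)]: f("plate",x,None,.008)
f("c1",(198,232),(290,340),.008)
for p,q in [((45,37),(47,262)),((127,35),(115,216)),((130,85),(148,253)),((50,90),(80,295))]: f("sad",p,q,.042)
E
```

```text
button top [ 0.573  -0.3499  0.1   ] scene [ 0.5723 -0.3504  0.1   ] tri [array([ 0.5728, -0.3502,  0.0998]), np.float64(0.0008)]
tab top [ 0.5599 -0.1755  0.139 ] scene [ 0.5618 -0.1745  0.139 ] tri [array([ 0.5604, -0.1748,  0.1399]), np.float64(0.002)]
upA top [ 0.6232 -0.2373  0.128 ] scene [ 0.6212 -0.2373  0.128 ] tri [array([ 0.6231, -0.2378,  0.1262]), np.float64(0.0013)]
upB top [ 0.5088 -0.2444  0.128 ] scene [ 0.5057 -0.243   0.128 ] tri [array([ 0.5088, -0.2449,  0.1236]), np.float64(0.0011)]
clip top [ 0.4907 -0.1738  0.01  ] scene [ 0.4904 -0.1761  0.01  ] tri [array([ 0.49  , -0.1746,  0.0122]), np.float64(0.0019)]
ptr top [ 0.4965 -0.2466  0.01  ] scene [ 0.4997 -0.2495  0.01  ] tri [array([ 0.4961, -0.2465,  0.0167]), np.float64(0.0002)]
plate top [ 0.5929 -0.0982  0.008 ] 
plate top [ 0.4747 -0.1     0.008 ] 
c1 top [ 0.5927 -0.0908  0.008 ] scene [ 0.587  -0.0917  0.008 ] tri [array([ 0.5921, -0.0917,  0.0025]), np.float64(0.0044)]
sad top [0.7055 0.0032 0.042 ] scene [0.6989 0.0038 0.042 ] tri [array([0.7066, 0.0037, 0.0342]), np.float64(0.0035)]
sad top [ 0.7078 -0.0469  0.042 ] scene [ 0.7054 -0.045   0.042 ] tri [array([ 0.7091, -0.046 ,  0.0374]), np.float64(0.0)]
sad top [ 0.6765 -0.0505  0.042 ] scene [ 0.6687 -0.0476  0.042 ] tri [array([ 0.6785, -0.0493,  0.0306]), np.float64(0.0027)]
sad top [ 0.6724 -0.002   0.042 ] scene [ 0.6656 -0.001   0.042 ] tri [array([ 0.6734, -0.0012,  0.0336]), np.float64(0.0033)]
```

```bash
cat >> h.py <<'E'
def go(x,y,z,yaw_deg):
    "shift in current tool axes, and then tool rotvec, to reach target with tool y at yaw (mod 180), pointing down"
    s=observe(); Rt=R.from_rotvec(s["ee_rot"]).as_matrix(); d=Rt.T@(np.array([x,y,z])-s["position"])
    cur=np.degrees(np.arctan2(Rt[1,1],Rt[0,1]))
    for k in (yaw_deg,yaw_deg+180,yaw_deg-180):
        a=np.radians(k); yv=np.array([np.cos(a),np.sin(a),0]); zv=np.array([0,0,-1.]); Rd=np.stack([np.cross(yv,zv),yv,zv],1)
        print("shift",d.round(4),"rot",R.from_matrix(Rt.T@Rd).as_rotvec().round(3),"cur yaw",cur.round(1),"pos",np.round(s["position"],4),"clk",s["clock"])
E
python3 - <<'E'
from h import *
T=pose("top");S=pose("scene")
print(two(ray(T,(195,3)),ray(S,(143,35))),two(ray(T,(95,10)),ray(S,(143,35))),two(ray(T,(120,40)),ray(S,(143,35))))
go(.690,-.023,.20,2.6)
E
```

```text
(array([ 0.80654442, -0.13044283,  0.42808299]), np.float64(0.06653425236811253)) (array([ 0.67601543, -0.06153911,  0.54133504]), np.float64(0.13228223603602646)) (array([ 0.67439555, -0.07163671,  0.51858403]), np.float64(0.09105875291901282))
shift [-0.6465 -0.3822  0.0376] rot [-1.000e-03  1.000e-03  1.133e+00] cur yaw 67.5 pos [0.2386 0.5772 0.237 ] clk 0.1
shift [-0.6465 -0.3822  0.0376] rot [-1.000e-03 -1.000e-03 -2.008e+00] cur yaw 67.5 pos [0.2386 0.5772 0.237 ] clk 0.1
shift [-0.6465 -0.3822  0.0376] rot [-1.000e-03 -1.000e-03 -2.008e+00] cur yaw 67.5 pos [0.2386 0.5772 0.237 ] clk 0.1
```

```bash
python3 -m pendant '[-0.045,-0.039,0,0,0,0,0.09,-0.045,-0.039,0,0,0,0,0.09,-0.045,-0.039,0,0,0,0,0.09,-0.045,-0.039,0,0,0,0,0.09,-0.045,-0.039,0,0,0,0,0.09,-0.045,-0.039,0,0,0,0,0.09,-0.045,-0.039,0,0,0,0,0.09,-0.045,-0.039,0,0,0,0,0.09]' && python3 -m pendant '[0,0,0,0,0,0.162,0.07,0,0,0,0,0,0.162,0.07,0,0,0,0,0,0.162,0.07,0,0,0,0,0,0.162,0.07,0,0,0,0,0,0.162,0.07,0,0,0,0,0,0.162,0.07,0,0,0,0,0,0.162,0.07,0,0,0,0,0,0,0.07]'; python3 - <<'E'
from h import *
go(.690,-.023,.20,2.6)
E
```

```text
clock: 1.1
position: [0.4527, 0.15, 0.2377]
ee_rot: [0.611, 3.081, 0.0]
force: [1.0, 1.0, 0.7]
width: 0.982
gripper_force: 0.0
clock: 2.1
position: [0.452, 0.1518, 0.2375]
ee_rot: [-2.17, -2.272, 0.001]
force: [-0.7, -0.6, -0.1]
width: 0.765
gripper_force: 0.0
shift [-0.1856  0.2297  0.0375] rot [-0.     0.     0.001] cur yaw 2.6 pos [0.452  0.1518 0.2375] clk 2.1
shift [-0.1856  0.2297  0.0375] rot [-0.000e+00 -1.000e-03 -3.141e+00] cur yaw 2.6 pos [0.452  0.1518 0.2375] clk 2.1
shift [-0.1856  0.2297  0.0375] rot [-0.000e+00 -1.000e-03 -3.141e+00] cur yaw 2.6 pos [0.452  0.1518 0.2375] clk 2.1
```

```bash
python3 -m pendant '[-0.037,0.046,0.006,0,0,0,0.07,-0.037,0.046,0.006,0,0,0,0.07,-0.037,0.046,0.006,0,0,0,0.07,-0.037,0.046,0.006,0,0,0,0.07,-0.037,0.046,0.006,0,0,0,0.07,0,0,0.03,0,0,0,0.07,0,0,0,0,0,0,0.07]'; python3 - <<'E'
from h import *
s=observe();im=get_image("wrist")[:,:,::-1].copy();C=pose("wrist",s);np.save("w1.npy",np.r_[s["position"],s["ee_rot"]])
hsv=cv2.cvtColor(im,cv2.COLOR_BGR2HSV)
m=((hsv[...,0]<14)&(hsv[...,1]>90)&(hsv[...,2]>60)).astype(np.uint8)
c=max(cv2.findContours(m,0,1)[0],key=cv2.contourArea);r=cv2.minAreaRect(c);print(r)
for p in cv2.boxPoints(r): print(p,onplane(C,p,.042).round(4))
for p in proj(C,[[.69,-.023,.042]]): cv2.circle(im,tuple(map(int,p)),3,(255,0,0),-1)
cv2.imwrite("pics/w1.png",im)
E
```

```text
clock: 2.98
position: [0.6886, -0.0228, 0.1748]
ee_rot: [-2.165, -2.27, 0.006]
force: [-0.7, 0.8, 0.6]
width: 0.761
gripper_force: 0.0
((284.5, 197.0), (62.0, 37.0), 90.0)
[266. 166.] [0.6751 0.0068 0.042 ]
[303. 166.] [0.7055 0.0082 0.042 ]
[303. 228.] [ 0.7091 -0.0459  0.042 ]
[266. 228.] [ 0.677  -0.0475  0.042 ]
```

View pics/w1.png

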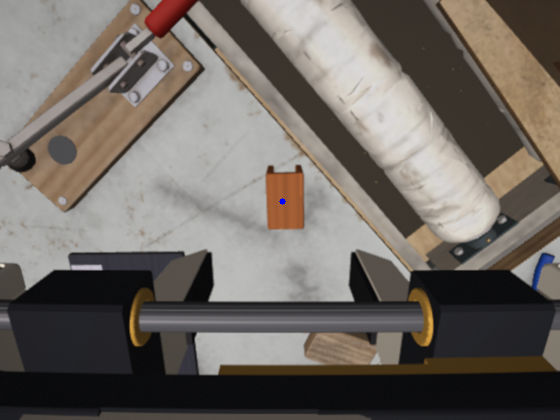

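The saddle is centred at (285,200), aligned with the tool, with its legs and slot visible at row 168. I go down and grip.

```bash
python3 -m pendant '[0.001,0.003,0.03,0,0,0,0.07,0,0,0.03,0,0,0,0.07,0,0,0.03,0,0,0,0.07,0,0,0.03,0,0,0,0.07,0,0,0.02,0,0,0,0.07,0,0,0.013,0,0,0,0.07,0,0,0,0,0,0,0.07]' && python3 -m pendant '[0,0,0,0,0,0,0.02,0,0,0,0,0,0,0.02,0,0,0,0,0,0,0.02,0,0,0,0,0,0,0.02,0,0,0,0,0,0,0.02]' 15 && python3 -m pendant '[0,0,-0.03,0,0,0,0.02,0,0,-0.05,0,0,0,0.02,0,0,-0.05,0,0,0,0.02,0,0,-0.05,0,0,0,0.02]'; python3 - <<'E'
from h import *
go(.690,-.12,.2,93.7)
E
```

```text
clock: 3.9
position: [0.6931, -0.0213, 0.0246]
ee_rot: [-2.17, -2.271, 0.001]
force: [0.0, -0.5, -0.0]
width: 0.763
gripper_force: 0.0
clock: 4.53
position: [0.6932, -0.0215, 0.0249]
ee_rot: [-2.171, -2.271, -0.0]
force: [-0.8, 0.2, 1.4]
width: 0.344
gripper_force: 15.0
clock: 5.03
position: [0.693, -0.0216, 0.2062]
ee_rot: [-2.171, -2.271, 0.0]
force: [0.4, 0.2, -0.8]
width: 0.351
gripper_force: 15.0
shift [-0.0982 -0.0074  0.0062] rot [-0.    -0.    -1.591] cur yaw 2.6 pos [ 0.693  -0.0216  0.2062] clk 5.025
shift [-0.0982 -0.0074  0.0062] rot [-0.     0.     1.551] cur yaw 2.6 pos [ 0.693  -0.0216  0.2062] clk 5.025
shift [-0.0982 -0.0074  0.0062] rot [-0.     0.     1.551] cur yaw 2.6 pos [ 0.693  -0.0216  0.2062] clk 5.025
```

```bash
python3 - <<'E'
from h import *
print(np.round(observe()["joints"],3))
E
python3 -m pendant '[0,0,0,0,0,-0.159,0.02,0,0,0,0,0,-0.159,0.02,0,0,0,0,0,-0.159,0.02,0,0,0,0,0,-0.159,0.02,0,0,0,0,0,-0.159,0.02,0,0,0,0,0,-0.159,0.02,0,0,0,0,0,-0.159,0.02,0,0,0,0,0,-0.159,0.02,0,0,0,0,0,-0.159,0.02,0,0,0,0,0,-0.159,0.02]'; python3 - <<'E'
from h import *
print(np.round(observe()["joints"],3))
go(.5655,-.2405,.2,93.7)
E
```

```text
[-0.319  0.596  0.455  1.451 -0.273  1.157  0.222]
clock: 6.28
position: [0.693, -0.0217, 0.2045]
ee_rot: [0.108, -3.139, 0.0]
force: [0.9, -0.3, -0.7]
width: 0.348
gripper_force: 15.0
[-0.079  0.572  0.055  1.428 -0.033  1.143  1.62 ]
shift [ 0.1423 -0.2095  0.0046] rot [-0.    -0.     0.005] cur yaw 94.0 pos [ 0.693  -0.0217  0.2045] clk 6.275
shift [ 0.1423 -0.2095  0.0046] rot [ 1.000e-03 -0.000e+00 -3.137e+00] cur yaw 94.0 pos [ 0.693  -0.0217  0.2045] clk 6.275
shift [ 0.1423 -0.2095  0.0046] rot [ 1.000e-03 -0.000e+00 -3.137e+00] cur yaw 94.0 pos [ 0.693  -0.0217  0.2045] clk 6.275
```

```bash
python3 -m pendant '[0.028,-0.042,0,0,0,0,0.02,0.028,-0.042,0,0,0,0,0.02,0.028,-0.042,0,0,0,0,0.02,0.028,-0.042,0,0,0,0,0.02,0.030,-0.042,0.004,0,0,0,0.02,0,0,0,0,0,0,0.02]'; python3 - <<'E'
from h import *
s=observe();im=get_image("wrist")[:,:,::-1].copy();np.save("w2.npy",np.r_[s["position"],s["ee_rot"]])
C=pose("wrist",s);print(s["position"])
cv2.imwrite("pics/w2raw.png",im)
go(.5655,-.2405,.2,93.7)
for P in [[.6225,-.2375,.128],[.508,-.2445,.128],[.5655,-.2405,.118]]:
    p=proj(C,[P])[0];print(p)
    if abs(p).max()<600:cv2.circle(im,tuple(map(int,p)),3,(0,0,255),-1)
cv2.imwrite("pics/w2.png",im)
E
```

```text
clock: 7.02
position: [0.5616, -0.2458, 0.2006]
ee_rot: [0.088, -3.138, 0.004]
force: [0.3, 0.3, -1.1]
width: 0.351
gripper_force: 15.0
[ 0.56163086 -0.24575462  0.20059122]
shift [-0.0021  0.0021  0.0007] rot [-0.001 -0.001 -0.005] cur yaw 93.4 pos [ 0.5635 -0.2427  0.2007] clk 7.075
shift [-0.0021  0.0021  0.0007] rot [-1.000e-03  1.000e-03  3.137e+00] cur yaw 93.4 pos [ 0.5635 -0.2427  0.2007] clk 7.075
shift [-0.0021  0.0021  0.0007] rot [-1.000e-03  1.000e-03  3.137e+00] cur yaw 93.4 pos [ 0.5635 -0.2427  0.2007] clk 7.075
[288.41992988 304.09411254]
[288.74502693 146.54905027]
[289.00418609 226.47915852]
```

View pics/w2.png

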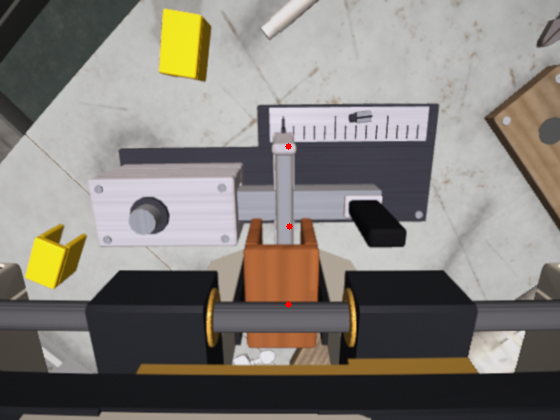

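```bash
python3 -m pendant '[0,0,0,0,0,0,0.02,0,0,0,0,0,0,0.02,0,0,0,0,0,0,0.02]'; python3 - <<'E'
from h import *
s=observe();im=get_image("wrist")[:,:,::-1].copy();np.save("w3.npy",np.r_[s["position"],s["ee_rot"]])
C=pose("wrist",s)
cv2.imwrite("pics/w3.png",im);g=cv2.cvtColor(im,6).astype(float)
print(s["position"],observe()["position"])
for r in (160,168,176,182):
    p=g[r-1:r+2,265:310].mean(0); th=(p.min()+np.percentile(p,85))/2; on=np.where(p>th)[0]+265; c=(on[0]+on[-1])/2
    print(r,on[0],on[-1],onplane(C,(c,r),.118).round(4))
cv2.imwrite("pics/w3c.png",cv2.resize(im[90:240,80:450],(800,324),interpolation=cv2.INTER_CUBIC))
E
```

```text
clock: 7.45
position: [0.5655, -0.2393, 0.2007]
ee_rot: [-0.103, 3.14, 0.0]
force: [-0.2, -1.2, -0.5]
width: 0.344
gripper_force: 15.0
[ 0.56551598 -0.23928081  0.20066632] [ 0.56540687 -0.2394518   0.20064647]
160 267 286 [ 0.5227 -0.2456  0.118 ]
168 267 286 [ 0.5281 -0.2452  0.118 ]
176 267 286 [ 0.5336 -0.2449  0.118 ]
182 268 286 [ 0.5378 -0.2443  0.118 ]
```

View pics/w3c.png

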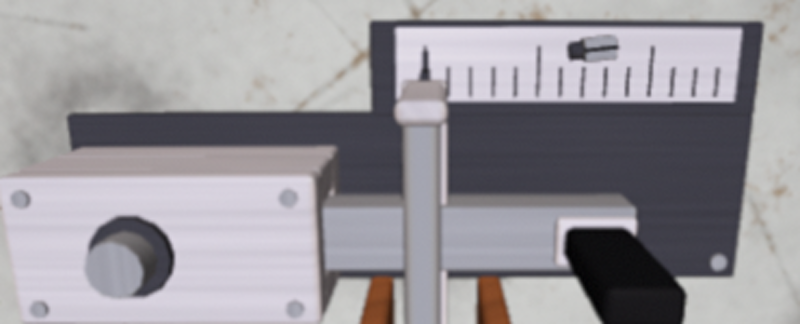

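The bar is at cols 267–283, just left of the slot centre, so I shift −2.7 mm along tool y and lower. The clip is at crop (601,47), about 75 mm from the pointer at (425,65).

```bash
python3 -m pendant '[0,-0.0028,0.01,0,0,0,0.02,0,0,0.015,0,0,0,0.02,0,0,0.015,0,0,0,0.02,0,0,0.015,0,0,0,0.02,0,0,0.015,0,0,0,0.02,0,0,0.01,0,0,0,0.02,0,0,0,0,0,0,0.02,0,0,0,0,0,0,0.02]'; python3 - <<'E'
from h import *
go(.565,-.242,.1147,93.9)
cv2.imwrite("pics/t2.png",cv2.resize(get_image("scene")[150:300,170:370,::-1],(800,600),interpolation=2))
E
```

```text
clock: 8.5
position: [0.5655, -0.2432, 0.1212]
ee_rot: [-0.101, 3.139, -0.0]
force: [-0.3, -0.3, -1.0]
width: 0.346
gripper_force: 15.0
shift [0.0005 0.0012 0.0065] rot [-0.     0.001 -0.004] cur yaw 93.7 pos [ 0.5655 -0.2432  0.1212] clk 8.5
shift [0.0005 0.0012 0.0065] rot [1.000e-03 0.000e+00 3.138e+00] cur yaw 93.7 pos [ 0.5655 -0.2432  0.1212] clk 8.5
shift [0.0005 0.0012 0.0065] rot [1.000e-03 0.000e+00 3.138e+00] cur yaw 93.7 pos [ 0.5655 -0.2432  0.1212] clk 8.5
```

View pics/t2.png

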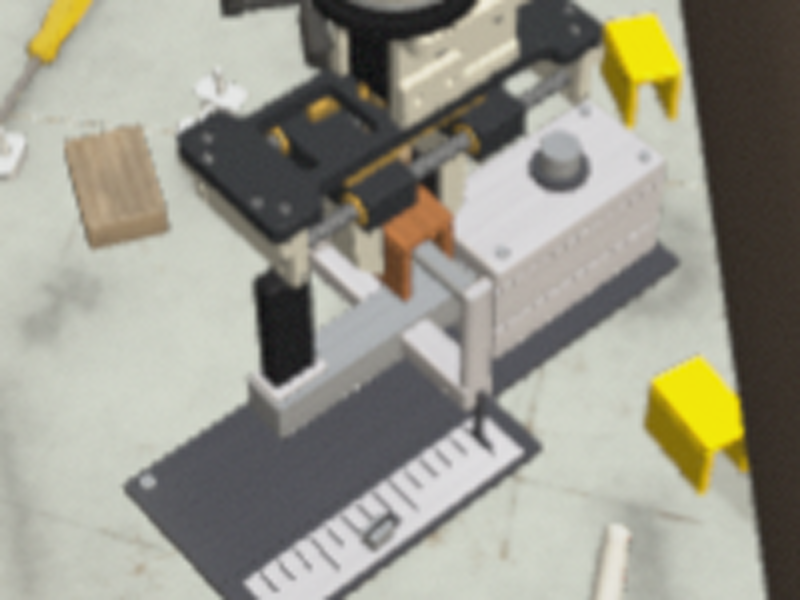

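The saddle is astride the bar at (415,235), with the bar in its slot. I lower the last 6 mm and release with limited opening, as the tab is near.

```bash
python3 -m pendant '[0,0,0.003,0,0,0,0.02,0,0,0.003,0,0,0,0.02,0,0,0.0015,0,0,0,0.02,0,0,0,0,0,0,0.02]' && python3 -m pendant '[0,0,0,0,0,0,0.036,0,0,0,0,0,0,0.045,0,0,0,0,0,0,0.052,0,0,0,0,0,0,0.052,0,0,0,0,0,0,0.052,0,0,-0.03,0,0,0,0.052,0,0,-0.04,0,0,0,0.052,0,0,-0.04,0,0,0,0.052,0,0,0,0,0,0,0.052,0,0,0,0,0,0,0.052]'; python3 - <<'E'
from h import *
im=get_image("wrist")[:,:,::-1];s=observe()
cv2.imwrite("pics/w4.png",im)
hsv=cv2.cvtColor(im.copy(),cv2.COLOR_BGR2HSV)
m=((hsv[...,0]<14)&(hsv[...,1]>90)&(hsv[...,2]>60)).astype(np.uint8)
c=max(cv2.findContours(m,0,1)[0],key=cv2.contourArea);r=cv2.boundingRect(c);C=pose("wrist",s)
print(r,onplane(C,(r[0],r[1]+5),.132),onplane(C,(r[0]+r[2],r[1]+5),.132))
c=onplane(C,(0,0),.1)
go(.573,-.350,.15,93.9)
E
```

```text
clock: 9.05
position: [0.5654, -0.2431, 0.1146]
ee_rot: [-0.101, 3.139, -0.0]
force: [-4.1, 2.0, 13.1]
width: 0.346
gripper_force: 15.0
clock: 10.3
position: [0.5648, -0.2428, 0.2227]
ee_rot: [0.101, -3.139, -0.001]
force: [0.1, 0.3, 0.2]
width: 0.565
gripper_force: 0.0
(259, 176, 44, 75) [ 0.53845543 -0.26036396  0.132     ] [ 0.53646309 -0.22942275  0.132     ]
shift [-0.0017 -0.1076  0.072 ] rot [ 0.001 -0.002 -0.004] cur yaw 93.7 pos [ 0.5645 -0.2427  0.2221] clk 10.35
shift [-0.0017 -0.1076  0.072 ] rot [-3.000e-03 -1.000e-03  3.138e+00] cur yaw 93.7 pos [ 0.5645 -0.2427  0.2221] clk 10.35
shift [-0.0017 -0.1076  0.072 ] rot [-3.000e-03 -1.000e-03  3.138e+00] cur yaw 93.7 pos [ 0.5645 -0.2427  0.2221] clk 10.35
```

View pics/w4.png

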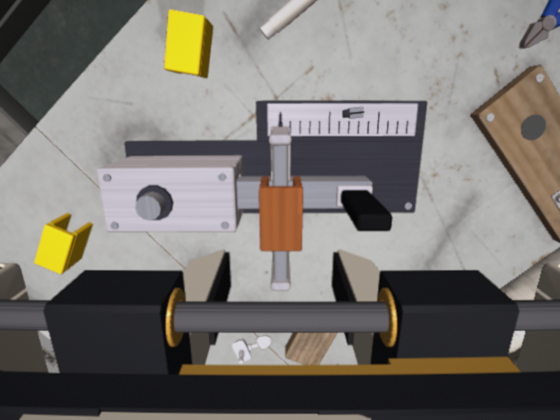

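The saddle hangs on the bar at (281,213), released. Next is the button, at (151,204).

```bash
python3 -m pendant '[0,-0.036,0,0,0,0,0.0,0,-0.036,0,0,0,0,0.0,0,-0.036,0,0,0,0,0.0,0,0,0.03,0,0,0,0.0,0,0,0.02,0,0,0,0.0,0,0,0,0,0,0,0.0,0,0,0,0,0,0,0.0]'; python3 - <<'E'
from h import *
w=observe();C=pose("wrist",w)
go(.573,-.350,.115,93.9)
from types import SimpleNamespace
s={"position":np.array([.5645,-.2427,.2221]),"ee_rot":np.array([.101,-3.139,-.001])}
print("button",onplane(pose("wrist",s),(151,204),.1),"tab",onplane(pose("wrist",s),(373,215),.139))
E
```

```text
clock: 11.22
position: [0.5722, -0.3508, 0.1734]
ee_rot: [0.101, -3.14, -0.0]
force: [-1.0, 0.4, 0.0]
width: 0.005
gripper_force: 0.0
shift [-0.0009  0.0007  0.0584] rot [ 0.    -0.    -0.004] cur yaw 93.7 pos [ 0.5722 -0.3508  0.1734] clk 11.225
shift [-0.0009  0.0007  0.0584] rot [-0.    -0.     3.138] cur yaw 93.7 pos [ 0.5722 -0.3508  0.1734] clk 11.225
shift [-0.0009  0.0007  0.0584] rot [-0.    -0.     3.138] cur yaw 93.7 pos [ 0.5722 -0.3508  0.1734] clk 11.225
button [ 0.57077264 -0.34955974  0.1       ] tab [ 0.55617407 -0.17849724  0.139     ]
```

```bash
python3 -m pendant '[0,0,0.025,0,0,0,0,0,0,0.025,0,0,0,0,0,0,0.009,0,0,0,0,0,0,0.003,0,0,0,0,0,0,0.003,0,0,0,0,0,0,0.003,0,0,0,0,0,0,0.002,0,0,0,0,0,0,0,0,0,0,0]'; python3 -m pendant '[0,0,0.0015,0,0,0,0,0,0,0.0005,0,0,0,0,0,0,0,0,0,0,0]'
```

```text
clock: 12.22
position: [0.5726, -0.351, 0.1035]
ee_rot: [-0.101, 3.139, -0.001]
force: [0.2, -0.7, 1.5]
width: 0.011
gripper_force: 0.9
clock: 12.6
position: [0.5726, -0.351, 0.1032]
ee_rot: [-0.101, 3.138, -0.001]
force: [-3.6, 2.9, 16.9]
width: 0.004
gripper_force: 8.4
```

Button bottomed out: the tip is at 92 mm and the force rises to 17 N. I retreat, turn 90° and go above the tab.

```bash
python3 -m pendant '[0,0,-0.05,0,0,0,0,0,0,-0.06,0,0,0,0.03,0,0.044,0,0,0,0,0.05,0,0.044,0,0,0,0,0.05,0,0.044,0,0,0,0,0.05,0,0.044,0,0,0,0,0.05,0,0,0,0,0,0,0.05]' && python3 -m pendant '[0,0,0,0,0,0.1574,0.05,0,0,0,0,0,0.1574,0.05,0,0,0,0,0,0.1574,0.05,0,0,0,0,0,0.1574,0.05,0,0,0,0,0,0.1574,0.05,0,0,0,0,0,0.1574,0.05,0,0,0,0,0,0.1574,0.05,0,0,0,0,0,0.1574,0.05,0,0,0,0,0,0.1574,0.05,0,0,0,0,0,0.1574,0.05]' && python3 -m pendant '[0,0,0,0,0,0,0.05,0,0,0,0,0,0,0.05]'; python3 - <<'E'
from h import *
s=observe();im=get_image("wrist")[:,:,::-1];C=pose("wrist",s)
go(.5608,-.1748,.112,3.8)
print(proj(C,[[.5608,-.1748,.139],[.565,-.242,.132]]))
cv2.imwrite("pics/w5.png",im)
E
```

```text
clock: 13.48
position: [0.5611, -0.1706, 0.2112]
ee_rot: [-0.11, 3.14, 0.003]
force: [0.7, -0.2, 0.3]
width: 0.539
gripper_force: 0.0
clock: 14.72
position: [0.5607, -0.1764, 0.2112]
ee_rot: [2.16, 2.281, -0.001]
force: [0.1, -0.0, 0.8]
width: 0.546
gripper_force: 0.0
clock: 14.98
position: [0.5607, -0.1757, 0.2111]
ee_rot: [2.149, 2.291, -0.001]
force: [-0.5, 0.2, 0.3]
width: 0.544
gripper_force: 0.0
shift [0.0008 0.0001 0.0992] rot [-0.     0.    -0.003] cur yaw 3.6 pos [ 0.5608 -0.1756  0.2112] clk 15.025
shift [0.0008 0.0001 0.0992] rot [0.    0.    3.139] cur yaw 3.6 pos [ 0.5608 -0.1756  0.2112] clk 15.025
shift [0.0008 0.0001 0.0992] rot [0.    0.    3.139] cur yaw 3.6 pos [ 0.5608 -0.1756  0.2112] clk 15.025
[[279.82069783 225.05985183]
 [279.78278244 305.22301488]]
```

View pics/w5.png

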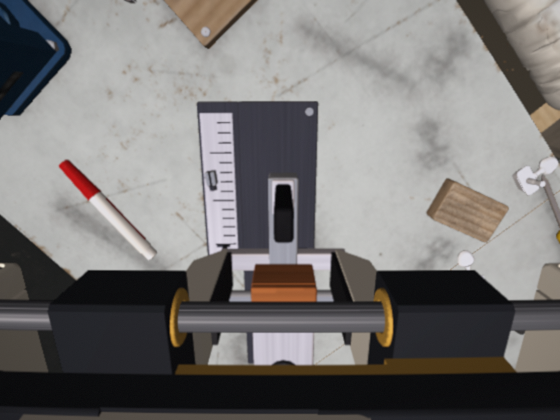

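The tab top is at about (284,227), 4 px right of the prediction, so I shift +2 mm along tool y. The saddle is still on the bar at (283,285), and the clip is at (212,180). Now I grip the tab.

```bash
python3 -m pendant '[0.0005,0.002,0.025,0,0,0,0.05,0,0,0.025,0,0,0,0.05,0,0,0.025,0,0,0,0.05,0,0,0.015,0,0,0,0.05,0,0,0.009,0,0,0,0.05,0,0,0,0,0,0,0.05]' && python3 -m pendant '[0,0,0,0,0,0,0,0,0,0,0,0,0,0,0,0,0,0,0,0,0,0,0,0,0,0,0,0,0,0,0,0,0,0,0]' 40; python3 - <<'E'
from h import *
go(.5608,-.1748,.112,3.8)
ax=np.array([-.0663,.9978,0]); 
st=lambda a:{"position":a[:3],"ee_rot":a[3:]}
C3=pose("wrist",st(np.load("w3.npy")))
B=lambda u,v:(80+u/2.162,90+v/2.16)
for z in (.008,.011,.014):
  cl=onplane(C3,B(601,47),z); pt=onplane(C3,B(425,65),.012); print("w3",z,cl.round(4),pt.round(4),((cl-pt)@ax).round(4))
C5=pose("wrist",{"position":np.array([.5608,-.1756,.2111]),"ee_rot":np.array([2.149,2.291,-.001])})
for z in (.008,.012): 
  cl=onplane(C5,(212.5,180),z);print("w5",cl.round(4),((cl-np.array([.5655,-.2425,0]))@ax).round(4))
# dark / steel profile of clip in w5
im=cv2.cvtColor(cv2.imread("pics/w5.png"),6);print(im[166:196,204:222])
E
```

```text
clock: 15.78
position: [0.5627, -0.1746, 0.1121]
ee_rot: [-2.152, -2.288, 0.0]
force: [-0.9, 0.1, -0.1]
width: 0.542
gripper_force: 0.0
clock: 16.4
position: [0.5625, -0.1745, 0.1124]
ee_rot: [-2.152, -2.288, 0.0]
force: [-2.8, 0.5, 5.2]
width: 0.151
gripper_force: 40.0
shift [-0.0002 -0.0017  0.0004] rot [-0.    -0.    -0.005] cur yaw 3.5 pos [ 0.5625 -0.1745  0.1124] clk 16.4
shift [-0.0002 -0.0017  0.0004] rot [-0.000e+00  1.000e-03  3.137e+00] cur yaw 3.5 pos [ 0.5625 -0.1745  0.1124] clk 16.4
shift [-0.0002 -0.0017  0.0004] rot [-0.000e+00  1.000e-03  3.137e+00] cur yaw 3.5 pos [ 0.5625 -0.1745  0.1124] clk 16.4
w3 0.008 [ 0.4892 -0.1696  0.008 ] [ 0.502  -0.2466  0.012 ] 0.0777
w3 0.011 [ 0.4892 -0.1703  0.011 ] [ 0.502  -0.2466  0.012 ] 0.077
w3 0.014 [ 0.4892 -0.1709  0.014 ] [ 0.502  -0.2466  0.012 ] 0.0764
w5 [ 0.4904 -0.1777  0.008 ] 0.0697
w5 [ 0.4912 -0.1767  0.012 ] 0.0706
[[202 206 204 201 200 199 198 201 201 202 204 206 205 203 203 203 203 202]
 [201 206 204 202 201 199 200 200 201 203 205 206 205 204 203 203 203 202]
 [200 207 204 202 201 200 198 199 199 200 201 204 
[... 1350 characters left out ...]
119 179 203 205 204 203]
 [143 194 207 203 180 125  69  53  55  55  48  50 100 169 201 206 205 203]
 [133 187 207 208 193 146  82  55  56  53  46  51  97 166 201 206 205 204]
 [130 184 206 209 202 164 104  71  64  66  72  88 124 174 202 206 202 198]
 [125 181 206 209 204 181 144 117 109 116 135 156 176 195 206 203 190 170]
 [117 174 205 209 206 195 181 170 167 174 188 200 205 209 208 202 180 148]
 [115 172 205 209 206 204 200 199 197 200 204 208 210 210 207 203 192 179]
 [115 173 205 210 207 205 203 202 202 204 205 207 209 210 207 205 204 201]
 [109 169 204 210 207 205 204 202 202 203 205 207 209 209 207 205 205 204]
 [101 164 203 210 207 206 204 203 203 203 206 207 209 210 208 206 205 205]]
```

```bash
python3 -m pendant '[0.006,0,0,0,0,0,0,0.01,0,0,0,0,0,0,0.01,0,0,0,0,0,0,0.01,0,0,0,0,0,0,0.01,0,0,0,0,0,0,0.01,0,0,0,0,0,0,0.01,0,0,0,0,0,0,0.006,0,0,0,0,0,0,0,0,0,0,0,0,0,0,0,0,0,0,0,0]'; python3 - <<'E'
from h import *
s=observe();im=get_image("wrist")[:,:,::-1];cv2.imwrite("pics/w6.png",im)
cv2.imwrite("pics/t6.png",get_image("top")[:,:,::-1]);cv2.imwrite("pics/s6.png",get_image("scene")[:,:,::-1])
np.save("w6.npy",np.r_[s["position"],s["ee_rot"]]);C=pose("wrist",s);print(s["position"],s["force"])
ax=np.array([-.0663,.9978,0]); st=lambda a:{"position":a[:3],"ee_rot":a[3:]}
C3=pose("wrist",st(np.load("w3.npy")));B=lambda u,v:(80+u/2.162,90+v/2.16)
C5=pose("wrist",{"position":np.array([.5608,-.1756,.2111]),"ee_rot":np.array([2.149,2.291,-.001])})
o=np.array([.5655,-.2425,0])
for n,c,p in [("home dark edge",C3,B(568,48)),("bright start",C3,B(585,48)),("outer",C3,B(618,45)),("w5 outer",C5,(212,170)),("w5 home bright",C5,(214,185)),("w5 home dark",C5,(213,189.5))]:
  print(n,[((onplane(c,p,z)-o)@ax).round(4) for z in (.008,.014,.02,.026)])
p=proj(C,[[.4905,-.174,.01]])[0];print(p,im.shape)
T=pose("top");p=proj(T,[[.4905,-.174,.01]])[0].astype(int);print("top",p);print(cv2.cvtColor(cv2.imread("pics/t6.png"),6)[p[1]-9:p[1]+7,p[0]-14:p[0]+16])
print(cv2.cvtColor(cv2.imread("pics/top0.png"),6)[p[1]-9:p[1]+7,p[0]-14:p[0]+36])
E
```

```text
clock: 17.65
position: [0.5577, -0.1031, 0.1124]
ee_rot: [-2.153, -2.288, 0.002]
force: [-4.8, -4.0, 5.7]
width: 0.152
gripper_force: 40.0
[ 0.55770739 -0.10306824  0.1123709 ] [-4.82332252 -4.00728981  5.7028897 ]
home dark edge [np.float64(0.0632), np.float64(0.0622), np.float64(0.0611), np.float64(0.0601)]
bright start [np.float64(0.0707), np.float64(0.0695), np.float64(0.0684), np.float64(0.0672)]
outer [np.float64(0.0853), np.float64(0.0838), np.float64(0.0824), np.float64(0.0809)]
w5 outer [np.float64(0.0802), np.float64(0.0814), np.float64(0.0826), np.float64(0.0837)]
w5 home bright [np.float64(0.0643), np.float64(0.0658), np.float64(0.0672), np.float64(0.0686)]
w5 home dark [np.float64(0.0595), np.float64(0.061), np.float64(0.0625), np.float64(0.0641)]
[193.35920099 289.25779415] (420, 560, 3)
top [246 244]
[[109 111 111 120 122 116 121 146 180 202 207 202 207 203 185 166 148 139
  142 151 155 156 156 153 165 173 170 165 173 182]
 [155 156 158 162 169 172 166 181 198 205 200 196 197 192 173 148 129 142
  168 175 187 196 194 180 194 204 200 185 194 207]
 [198 192 183 182 190 1
[... 4340 characters left out ...]
174 176 177 179 178
  172 175 169 165 163 162 157 156 148 149 147 150 147 135]
 [178 177 172 174 177 175 174 174 169 166 164 162 162 159 162 163 166 163
  160 159 158 154 150 144 145 142 142 142 140 136 137 137 140 136 135 132
  133 136 133 129 127 126 134 131 122 120 125 121 129 124]
 [153 142 137 140 138 140 143 136 136 131 133 133 129 124 123 127 131 128
  123 120 131 125 126 116 115 112 123 122 123 125 126 130 132 128 125 129
  136 136 140 138 140 147 151 156 153 139 139 145 158 156]
 [130 125 121 125 128 126 130 121 122 129 129 129 123 123 126 135 134 141
  135 135 150 154 151 138 136 142 147 150 151 157 159 158 160 160 162 165
  164 164 165 162 162 170 172 170 166 164 153 160 167 177]]
```

The pointer is now about 71.5 mm out. The clip body reads 72–75 mm, depending on whether its dark home-side end (likely shadow) is counted, so I aim for 74.

```bash
python3 -m pendant '[0.0025,0,0,0,0,0,0,0,0,0,0,0,0,0,0,0,0,0,0,0,0,0,0,0,0,0,0,0,0,0,0,0,0,0,0,0,0,0,0,0,0,0]'; python3 - <<'E'
from h import *
t=get_image("top")[:,:,::-1];g=cv2.cvtColor(t.copy(),6);cv2.imwrite("pics/t7.png",t)
print(g[238:243,236:262]); print("clip rgb",t[253:255,240:252].tolist())
hsv=cv2.cvtColor(t.copy(),cv2.COLOR_BGR2HSV);m=((hsv[...,0]<14)&(hsv[...,1]>90)&(hsv[...,2]>60)).astype(np.uint8);m[:,:200]=0;m[:,300:]=0;m[:180]=0;m[260:]=0
c=max(cv2.findContours(m,0,1)[0],key=cv2.contourArea,default=None)
if c is not None:
  r=cv2.minAreaRect(c);print(r,onplane(pose("top"),r[0],.132))
s=observe();print(s["position"],s["gripper_force"],np.abs(s["dq"]).max(),s["clock"])
E
```

```text
clock: 18.55
position: [0.5575, -0.1007, 0.1124]
ee_rot: [-2.153, -2.287, 0.002]
force: [-4.8, -3.8, 5.3]
width: 0.15
gripper_force: 40.0
[[197 202 191 169 167 165 156 159 154 148 148 150 163 194 197 184 190 210
  201 181 191 211 203 180 194 209]
 [197 208 192 172 174 181 170 153 135 135 141 151 169 197 201 184 194 209
  203 182 195 208 200 185 193 207]
 [196 208 198 177 187 196 191 167 131 115 126 147 183 206 207 181 192 210
  203 186 190 208 203 186 196 207]
 [190 209 204 188 194 209 202 181 159 129 128 153 188 209 207 197 201 214
  204 185 190 206 209 197 204 217]
 [194 206 209 204 205 209 204 197 184 156 148 164 180 192 198 203 212 216
  203 184 194 214 211 210 211 218]]
clip rgb [[[192, 199, 196], [193, 196, 195], [197, 199, 199], [200, 201, 199], [198, 201, 201], [199, 201, 202], [194, 197, 198], [199, 200, 199], [201, 203, 202], [201, 203, 205], [197, 202, 202], [198, 202, 203]], [[194, 194, 196], [193, 198, 197], [193, 196, 199], [197, 200, 198], [200, 200, 204], [200, 203, 204], [193, 194, 195], [203, 205, 203], [195, 200, 201], [203, 206, 204], [199, 202, 202], [200, 204, 204]]]
((241.5, 209.0), (24.0, 15.0), 90.0) [ 0.55994348 -0.16836492  0.132     ]
[ 0.55752528 -0.10071191  0.11234796] 40.00642418861389 0.0011134491807322882 18.6
```

The pointer is at col 245.3, within 2 mm of the clip centre by either reading. The saddle is on the bar and everything is still, so I hand in.

```bash
python3 -c "
from cell import *
print(sign_off())"
```

```text
the job is handed in; nothing more can be done
None
```

I handed the job in at about 19 s. The saddle hangs on the bar, the lock button is fully down, and the gripper holds the tab at 40 N with the pointer about 2 mm or less from the clip's centre; the sign-off gave no verdict.

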